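# Pack the yellow clamp probe and shut its case

## Task

Take the yellow clamp-on current probe with the red jaws off its hook, stand it upright on the floor of the empty bay of the open aluminium case (set it down, do not drop it) and let go. Then lower the case's lid gently until it is fully shut. Leave the grey probe hanging undisturbed on its own hook.

Things in the scene. Friction and masses are not known exactly. Their poses are not given: they have to be found in the camera images.
- yellow_probe: Loose clamp probe, about 160 g, 102 mm tall: yellow body 32 (x) x 46 (y) x 56 mm (z), red square closed jaw loop above it. Origin: centre of the underside, z up, dial on the -x face. It hangs by the loop on either hook, x axis along the hook, 22 mm from the hook's bend towards the post.
- yellow_probe_jaw (a point): Where to pinch the yellow probe: middle of its jaw loop, 84 mm above its underside. The loop is 16 mm thick (x), 44 mm wide (y) over flat sides, z = 56 to 102 mm; its opening is 24 mm wide and 36 mm tall (z = 56 to 92 mm). The hook's bar runs through it along x, under the top bar. Pinch from above across y, a finger on each side.
- grey_probe: The same probe in grey with black jaws (same size and origin); it hangs on the other hook, 140 mm to the side, and is to stay there.
- stand: Fixed steel stand; origin on the table between its posts, z up. Base plate 110 x 230 x 12 mm; posts 16 mm thick, 204 mm tall at y = +70 and -70 mm, each with a hook along the stand's -x: a bar 8 mm thick, 60 mm long, its end bent straight up to 216 mm height. To pass the bent end a probe must be raised over 12 and under 28 mm, then moved out along -x.
- hook_left (a point): Bend of the hook at the stand's +y side, on the bar's centre line, 200 mm above the table; the bar runs from here along the stand's +x to the post.
- hook_right (a point): Same for the hook at the stand's -y side.
- case: Aluminium case, fixed: outside 130 (x) x 210 (y) x 125 mm (z), walls 5 mm. Origin: centre of the underside, z up. Lid hinged along the +x top edge, latches on the -x face. The +y part inside (y = 31 to 100 mm) is filled with grey foam, 110 mm high, two metal discs on it. The empty bay with dark floor: x -60 to 60, y -100 to 31 mm, floor 6 mm up, rim at 125 mm.
- bay_floor (a point): Middle of the empty bay's floor, 6 mm above the table (x 0, y -35 mm of the case frame).
- lid (a joint): Angle of the case's lid in rad: 0 = shut, flat on the rim; 1.57 = upright; at most 2.0 (leaning back). It starts between 1.65 and 1.95. The hinge is stiff (friction about 0.29 N m): the lid (300 g) stays wherever it is left and must be pushed all the way down; 1 to 4 N at its edge move it.
- lid_hinge (a point): Middle of the hinge axis: case's +x top edge, 125.5 mm above the table; the axis runs along the case's y. This frame turns with the lid and equals the case's when shut. The lid plate runs 130 mm from here along this frame's -x, is 210 mm wide (y) and 12 mm thick; z = 12 mm is its outer face (top when shut, far +x side when open).
- lid_edge (a point): Middle of the lid's free edge on the outer face, 130 mm from the hinge; a black pull tab 50 mm wide and 10 mm thick sticks out 20 mm beyond it. When open it is the lid's top end.
Things that resemble listed ones, but are neither listed nor needed, are in the scene too. Leave any purple look-alike of the yellow_probe alone.

How it is judged:
By the outcome, as a careful person would: the job done as asked, in the order asked, and still so for the second after the job is handed in, with the robot touching nothing.
It also fails if it takes over 64 s, if anything falls off the work surface, if the arm or the gripper's body presses on something with over 40 N, if the wrist force passes 120 N, or if a joint passes its speed limit or range.

## Robot

A 7-joint arm with a two-finger parallel gripper is mounted at the origin on the work surface. World frame = base frame: x ahead of the robot, y to its left, z up, the work surface at z = 0. Lengths are in m, angles in rad, forces in N, time in s.
With the tool pointing down it reaches from about 0.35 to 0.9 m from the base axis. Payload 7.2 kg.
Tool frame: the origin (TCP) lies between the finger pads; the fingertips stand 11 mm ahead of it and the grasp point (between the pads) lies 8 mm behind it (ctrl.nose_length is the distance from the TCP to the fingertips, in m); z points along the fingers, y is the line along which they close (so a half turn about z gives the same grasp; the last joint's range is limited). The gripper opens to 85 mm and grips with 20 to 120 N. Pads are 22 mm wide; open, the fingers measure 114 mm over their backs; the gripper's body (76 mm by 85 mm) begins 54 mm behind the grasp point. The pads swing forward as they close: fully open they stand 13 mm farther back than shut.
Start: joints at [1.079, 0.411, -0.013, 1.596, 0.006, 1.134, -0.082], TCP at [0.257, -0.57, 0.242] pointing down, gripper open.
Joint ranges: [-2.95, 2.95], [-0.29, 1.99], [-1.47, 1.44], [0.14, 2.54], [-1.03, 4.17], [0.13, 1.85], [-2.86, 2.86]. Speed limits (rad/s): [2.39, 2.39, 3.01, 3.01, 3.14, 3.14, 3.14].

## Interface

Orientations are given as a unit quaternion [x, y, z, w].
In Python, from plant import ctrl gives the robot as it stands. The module is installed in compiled form; this text tells all that it offers.
- The arm moves only by the tool play_rows, never from a script. Its argument "motion" is a list of rows, each an object with "angular": the turn, a rotation vector about the tool's x, y, z in rad, a list of three; "offset": the shift along the tool's x, y, z in cm, a list of three; "grip": the closure, from -1 (fully open) to 1 (shut). In form: [{"angular": [rx, ry, rz], "offset": [tx, ty, tz], "grip": grip}, ...]. A call has 1 to 5 rows; each row is the pose to reach, as a shift and turn from the pose commanded when the call began, along the tool's axes at that moment; what a row does not reach only later rows make up. A row lasts 1/12 s, in which the tool goes at most 41.7 mm and 7.16 degrees, less where a joint would pass 70% of its speed; a pose out of reach is approached as far as the arm can. A call with a gripper value outside its range is refused whole. The fingers move at their own pace and stop on an object; the grip force is fixed at half the most. Time passes only in rows, so rows that repeat a pose let the fingers close. It gives the time, the measured TCP pose, the force, the opening and the grip force at its end, in the units of the state.
- ctrl.sense(): the state, without advancing time (a new reading comes with each control period).
- ctrl.grab_frame(name): name is "scene" or "side" or "wrist"; returns the picture (480x640x3 uint8, blue, green, red); there is no depth.
- ctrl.camera_info(name): a dict with "fovy" (degrees; the focal length in pixels is half the picture's height over the tangent of half this angle, whatever the lens; pixels are square), "cx", "cy" (the principal point, pixels), "dist" ([k1, k2, p1, p2, k3] as OpenCV has them; the pictures are not rectified), "pose" (4x4, takes a point from camera to world coordinates). Camera axes: x right, y down, z forward; pixel columns grow to the right and rows downward; lengths in m; the calibration is good to about 2 mm. A picture is of the moment at which its call begins: read the wrist's pose just before it. camera_info takes no time and is no camera call; for the wrist camera it gives the pose at the moment of the call.
- ctrl.finish_job(): hands the job in; it is judged then, once.
The state is a dict: "clock": time; "joint_positions": joint angles; "qvel": joint speeds; "joint_efforts": joint torques, N m; "ee_pos": TCP position; "tcp_rot": TCP orientation; "force": force on the tool from outside, world axes, zero at the start; "wrist_torque": the same for the moment, N m; "opening": finger opening in m; "grasp_force": force on a finger pad.
Only numpy, scipy, OpenCV 4.12 (cv2) and the standard library are available. Lean on these libraries where they do the work, as an engineer would, in place of code of your own. Each camera call takes 0.05 s, during which the arm holds its last target. There are 200 camera calls.

## Working session

There is one attempt and no reset: what is moved stays moved. The work goes in short steps, Python scripts to look and compute and a tool call to move; the robot and the scene stay as the last step left them, time stands still between calls to the robot, and variables do not carry over. Pictures are saved under pics/ and viewed, at most 11 in all, crops included, and the job is handed in when it is done.

Besides the shell and the picture viewer there is one more tool, called after "Call:" by a JSON object that holds its "method" and its "body", one argument or row to a line. play_rows: Moves the arm, as the interface text tells. Its arguments: {"type":"object","properties":{"motion":{"type":"array","items":{"type":"object","properties":{"angular":{"type":"array","items":{"type":"number"}},"offset":{"type":"array","items":{"type":"number"}},"grip":{"type":"number"}}}}},"required":["motion"]}

```bash
mkdir -p pics; cat > h.py <<'E'
import numpy as np, cv2
from plant import ctrl
from scipy.spatial.transform import Rotation as R
def K(n):
    i=ctrl.camera_info(n); f=240/np.tan(np.radians(i['fovy'])/2)
    return np.array([[f,0,i['cx']],[0,f,i['cy']],[0,0,1]]),np.array(i['dist'],float),np.array(i['pose'])
def ray(n,uv,k=None):
    k=k or K(n); p=cv2.undistortPoints(np.array([[uv]],float),k[0],k[1])[0,0]
    return k[2][:3,3],k[2][:3,:3]@np.array([p[0],p[1],1])
def onz(n,uv,z,k=None):
    o,d=ray(n,uv,k); return o+d*(z-o[2])/d[2]
def tri(obs):
    A=0;b=0
    for n,uv in obs:
        o,d=ray(n,uv); d=d/np.linalg.norm(d); M=np.eye(3)-np.outer(d,d); A=A+M; b=b+M@o
    return np.linalg.solve(A,b)
def proj(n,P):
    k=K(n); T=np.linalg.inv(k[2]); return cv2.projectPoints(np.atleast_2d(P).astype(float),cv2.Rodrigues(T[:3,:3])[0],T[:3,3],k[0],k[1])[0][:,0]
def toolmove(target):
    s=ctrl.sense(); return R.from_quat(s['tcp_rot']).inv().apply(np.array(target)-s['ee_pos'])*100
E
python3 - <<'E'
from h import *
np.set_printoptions(precision=3,suppress=True)
for n in("scene","side","wrist"):
    cv2.imwrite(f'pics/{n}0.png',ctrl.grab_frame(n)); k=K(n); print(n,k[0][0,0],k[2][:3].round(3))
s=ctrl.sense();print(s['clock'],s['ee_pos'],R.from_quat(s['tcp_rot']).as_matrix(),ctrl.nose_length)
E
```

```text
scene 533.0751182838333 [[ 0.691  0.608 -0.39   0.951]
 [ 0.723 -0.579  0.377 -0.461]
 [ 0.004 -0.543 -0.84   0.987]]
side 450.1861084377367 [[-0.191  0.802 -0.566  0.981]
 [ 0.981  0.163 -0.1   -0.007]
 [ 0.012 -0.574 -0.819  0.736]]
wrist 427.42031588214604 [[ 0.411 -0.875 -0.257  0.323]
 [-0.912 -0.394 -0.115 -0.54 ]
 [-0.001  0.282 -0.959  0.373]]
0.15 [ 0.257 -0.569  0.242] [[ 0.911  0.411 -0.001]
 [ 0.411 -0.911  0.001]
 [-0.    -0.001 -1.   ]] 0.011
```

View pics/scene0.png

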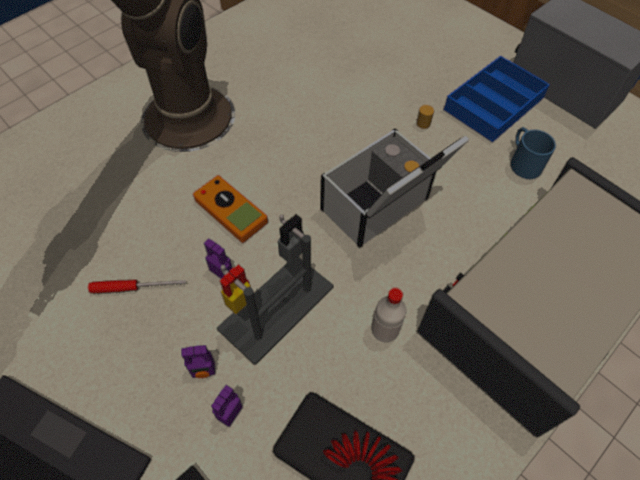

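View pics/side0.png

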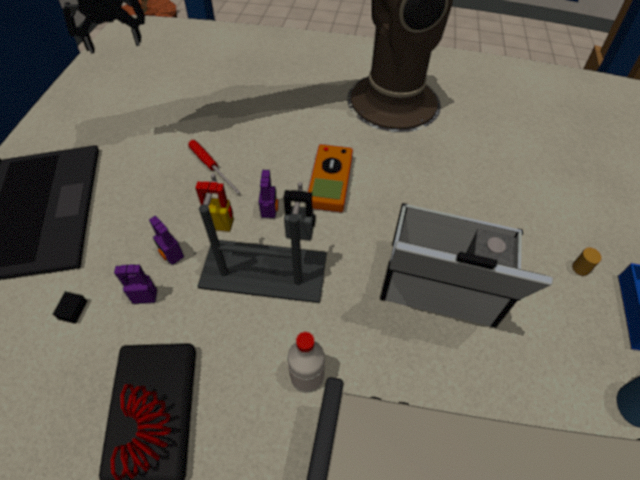

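The scene shows the yellow probe at about (235,288) on the robot-facing left hook, the grey one at (290,240), and the open case at (380,190). In the side view they are at (213,205), (298,215) and (460,260). I'll enlarge these areas.

```bash
python3 - <<'E'
import cv2,numpy as np
def c(f,x,y,w,h,s): 
    return cv2.resize(cv2.imread(f)[y:y+h,x:x+w],None,fx=s,fy=s,interpolation=cv2.INTER_CUBIC)
a=c('pics/scene0.png',200,195,145,170,3.5);b=c('pics/scene0.png',310,115,165,140,3.5)
cv2.imwrite('pics/a.png',c('pics/scene0.png',205,115,265,250,2.4)[:600])
cv2.imwrite('pics/b.png',c('pics/side0.png',190,170,365,165,2.19))
E
```

```text
(no output)
```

View pics/a.png

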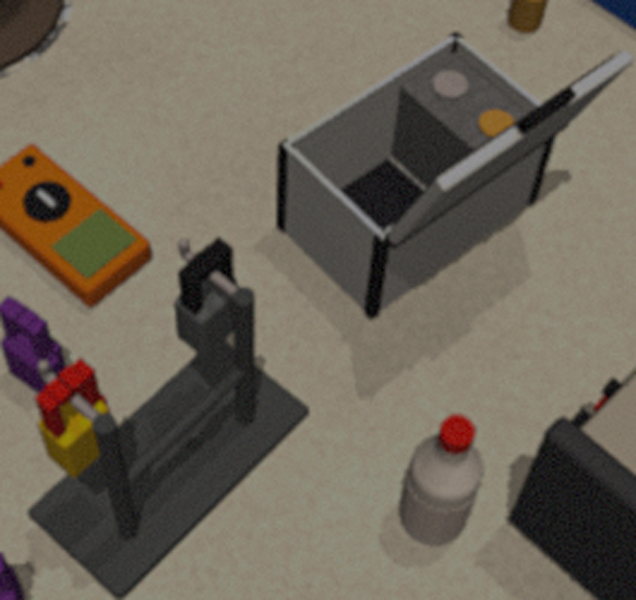

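View pics/b.png

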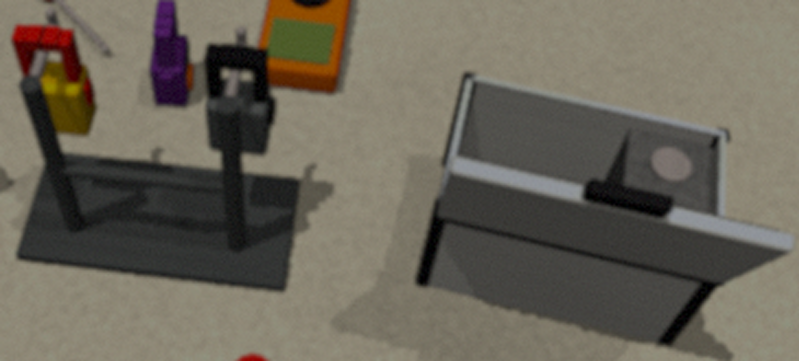

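Crop a shows the stand base corners (30,513), (121,597) and (307,410), the post tops (105,420) and (245,293), and the grey hook tip (184,243). It also shows case rim corners (283,145), (456,40) and (385,235), and lid edge ends (445,186) and (628,58). Crop b shows the matching points from the far side. Next is fitting the stand and case models to these.

```bash
cat > fit.py <<'E'
from h import *
from scipy.optimize import least_squares
np.set_printoptions(precision=4,suppress=True)
A=lambda u,v:('scene',((u+.5)/2.4+204.5,(v+.5)/2.4+114.5))
B=lambda u,v:('side',((u+.5)/2.19+189.5,(v+.5)/2.19+169.5))
Rz=lambda a:R.from_euler('z',a).as_matrix()
def base(p,sx,sy): return [p[3]+sx*.055,sy*.115,.012]
S=[(A(30,513),lambda p:base(p,-1,-1)),(A(121,597),lambda p:base(p,1,-1)),(A(307,410),lambda p:base(p,1,1)),
(A(105,420),lambda p:[0,-.07,.204]),(A(245,293),lambda p:[0,.07,.204]),(A(184,243),lambda p:[p[4],.07,.216]),
(B(34,86),lambda p:[0,-.07,.204]),(B(232,104),lambda p:[0,.07,.204]),(B(240,32),lambda p:[p[4],.07,.216]),
(B(18,258),lambda p:base(p,1,-1)),(B(285,290),lambda p:base(p,1,1)),(B(300,178),lambda p:base(p,-1,1)),(B(42,155),lambda p:base(p,-1,-1))]
def c(sx,sy,z): return lambda p:[sx*.065,sy*.105,z]
def l(sy,z): return lambda p:[.065-.13*np.cos(p[3])+z*np.sin(p[3]),sy*.105,.1255+.13*np.sin(p[3])+z*np.cos(p[3])]
C=[(A(283,145),c(-1,-1,.125)),(A(456,40),c(-1,1,.125)),(A(385,235),c(1,-1,.125)),(A(372,315),c(1,-1,0)),(A(281,228),c(-1,-1,0)),(A(538,200),c(1,1,0)),
(A(440,180),l(-1,0)),(A(632,62),l(1,.012)),(A(448,190),l(-1,.012)),
(B(467,75),c(-1,-1,.125)),(B(727,130),c(-1,1,.125)),(B(452,160),l(-1,0)),(B(445,180),l(-1,.012)),(B(793,237),l(1,0)),(B(780,250),l(1,.012)),(B(422,284),c(1,-1,0)),(B(668,342),c(1,1,0)),(B(438,203),c(1,-1,.125)),(B(718,283),c(1,1,.125))]
def fit(L,p0):
    def res(p):
        o=[]
        for n in('scene','side'):
            q=[(uv,f(p)) for (m,uv),f in L if m==n]
            o.append(proj(n,np.array([x for _,x in q])@Rz(p[2]).T+[p[0],p[1],0])-np.array([u for u,_ in q]))
        return np.vstack(o).ravel()
    r=least_squares(res,p0,loss='soft_l1'); print(r.x); print(r.fun.reshape(-1,2).round(1).tolist()); return r.x
s=fit(S,[.6,-.15,0,0,-.06]); k=fit(C,[.6,.15,0,1.8])
W=lambda p,q:(Rz(p[2])@q+[p[0],p[1],0])
print('hookR',W(s,[s[4],-.07,.2]),'probe',W(s,[s[4]+.022,-.07,.2]),'hookL',W(s,[s[4],.07,.2]))
print('bay',W(k,[0,-.035,.006]),'hinge',W(k,[.065,0,.1255]),'tab',W(k,l(0,.006)(k)-np.array([0,.105*0,0])))
E
python3 fit.py
```

```text
[ 0.5866 -0.1907  0.0811 -0.0175 -0.0558]
[[-1.0, -0.5], [0.8, 0.7], [2.3, -2.0], [0.3, 0.6], [-0.9, -0.1], [1.0, -0.7], [-1.6, -0.4], [-1.2, -0.0], [0.2, -0.2], [-2.0, 0.6], [0.5, -0.3], [0.1, 0.2], [1.9, -1.0]]
[ 0.5268  0.1426 -0.0755  1.9204]
[[-0.9, -0.8], [-0.6, -3.3], [-1.2, 1.3], [-0.6, 1.1], [-1.0, -0.4], [-2.6, 0.1], [-1.3, 0.0], [2.3, -1.1], [-0.4, 1.2], [-0.2, -0.1], [-0.4, 1.1], [-0.2, -0.4], [1.1, -1.0], [2.0, 0.7], [6.7, 3.7], [-2.1, 0.7], [-0.7, 1.5], [-0.1, 1.6], [2.3, -4.6]]
hookR [ 0.5367 -0.265   0.2   ] probe [ 0.5586 -0.2633  0.2   ] hookL [ 0.5253 -0.1255  0.2   ]
bay [0.5242 0.1077 0.006 ] hinge [0.5916 0.1377 0.1255] tab [0.6416 0.1339 0.2456]
```

Call:
{"method": "play_rows", "body": {
  "motion": [
    {"angular":[0,0,0.12],"offset":[3.5,-1.4,-2],"grip":-1},
    {"angular":[0,0,0.24],"offset":[7,-2.7,-4],"grip":-1},
    {"angular":[0,0,0.343],"offset":[11,-4.2,-5.8],"grip":-1},
    {"angular":[0,0,0.343],"offset":[14.8,-5.7,-5.8],"grip":-1},
    {"angular":[0,0,0.343],"offset":[18.5,-7.2,-5.8],"grip":-1}
  ]
}}

```text
clock: 0.57
ee_pos: [0.395, -0.4296, 0.3017]
tcp_rot: [0.999, 0.04, 0.001, 0.001]
force: [0.3, -0.5, -1.2]
opening: 0.0855
grasp_force: 0.0
```

```bash
python3 -c "
from h import *
s=ctrl.sense();print(s['ee_pos'],R.from_quat(s['tcp_rot']).as_matrix().round(3),toolmove([.558,-.263,.30]))"
```

```text
[ 0.3949909  -0.42956888  0.30173813] [[ 0.997  0.079  0.002]
 [ 0.079 -0.997 -0.002]
 [ 0.002  0.002 -1.   ]] [ 17.56796645 -15.31466988   0.17103906]
```

Call:
{"method": "play_rows", "body": {
  "motion": [
    {"angular":[0,0,0],"offset":[3.0,-2.6,0],"grip":-1},
    {"angular":[0,0,0],"offset":[6.0,-5.2,0],"grip":-1},
    {"angular":[0,0,0],"offset":[9.0,-7.8,0],"grip":-1},
    {"angular":[0,0,0],"offset":[12,-10.4,0],"grip":-1},
    {"angular":[0,0,0],"offset":[15,-13,0],"grip":-1}
  ]
}}

```text
clock: 0.98
ee_pos: [0.5337, -0.2871, 0.3002]
tcp_rot: [0.999, 0.04, -0.0, -0.0]
force: [0.5, -0.7, 0.5]
opening: 0.0858
grasp_force: 0.0
```

Call:
{"method": "play_rows", "body": {
  "motion": [
    {"angular":[0,0,0],"offset":[1.5,-1.5,0],"grip":-1},
    {"angular":[0,0,0],"offset":[2.2,-2.0,0],"grip":-1},
    {"angular":[0,0,0],"offset":[2.2,-2.0,0],"grip":-1},
    {"angular":[0,0,0],"offset":[2.2,-2.0,0],"grip":-1}
  ]
}}

```text
clock: 1.32
ee_pos: [0.5523, -0.268, 0.2999]
tcp_rot: [0.999, 0.04, -0.001, 0.0]
force: [-0.4, -0.8, -0.3]
opening: 0.0854
grasp_force: 0.0
```

```bash
python3 - <<'E'
from h import *
s=ctrl.sense();print(s['ee_pos'],R.from_quat(s['tcp_rot']).as_matrix().round(3))
print(K('wrist')[2].tolist())
im=ctrl.grab_frame('wrist');cv2.imwrite('pics/w1.png',im)
print(proj('wrist',[[.5586,-.2633,.214],[.5367,-.265,.216],[.5867-.07*-.081,-.26,.204]]))
E
```

```text
[ 0.55234485 -0.26799694  0.29988859] [[ 0.997  0.08  -0.001]
 [ 0.08  -0.997 -0.001]
 [-0.001  0.001 -1.   ]]
[[0.07978386753389145, -0.9561189631405701, -0.2819061240986679, 0.6248972633020118], [-0.996812020606491, -0.076363815307073, -0.023116299144752276, -0.2621048211950055], [0.0005745047753243524, 0.2828517209329764, -0.9591634761131779, 0.43091159338258866], [0.0, 0.0, 0.0, 1.0]]
[[315.13927194 244.1359647 ]
 [315.29633872 284.10885757]
 [313.88709713 177.46154791]]
```

View pics/w1.png

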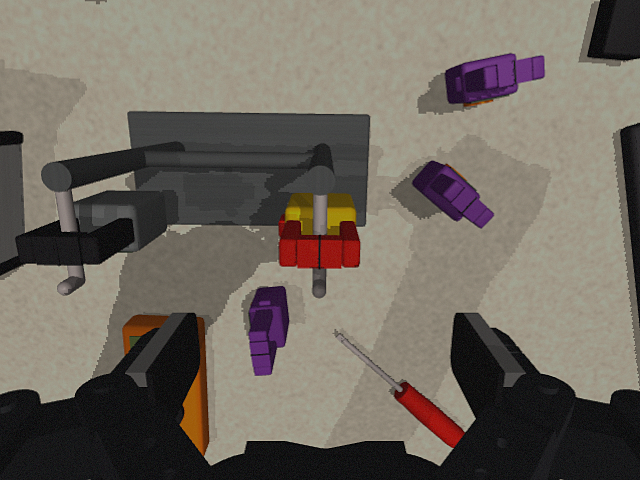

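The wrist view shows the red loop's top face centred at (320,250), spanning x 281–359. The hook tip is at (319,292), the post top at (321,178), and the gap between the fingers is clear.

```bash
python3 - <<'E'
from h import *
for uv,z in(((320,250),.214),((281,250),.214),((359,250),.214),((319,292),.216),((321,178),.204),((61,177),.204),((68,288),.216)): print(uv,onz('wrist',uv,z).round(4))
P=onz('wrist',(320,250),.214); print(toolmove([P[0],P[1],.188]))
E
```

```text
(320, 250) [ 0.5555 -0.2661  0.214 ]
(281, 250) [ 0.5539 -0.2454  0.214 ]
(359, 250) [ 0.5572 -0.2868  0.214 ]
(319, 292) [ 0.5323 -0.2673  0.216 ]
(321, 178) [ 0.5924 -0.2638  0.204 ]
(61, 177) [ 0.5821 -0.1265  0.204 ]
(68, 288) [ 0.5241 -0.1318  0.216 ]
[ 0.40926036 -0.25709893 11.20384935]
```

Call:
{"method": "play_rows", "body": {
  "motion": [
    {"angular":[0,0,0],"offset":[0.4,-0.25,3],"grip":-1},
    {"angular":[0,0,0],"offset":[0.4,-0.25,6],"grip":-1},
    {"angular":[0,0,0],"offset":[0.4,-0.25,8.5],"grip":-1},
    {"angular":[0,0,0],"offset":[0.4,-0.25,10.5],"grip":-1},
    {"angular":[0,0,0],"offset":[0.4,-0.25,11.2],"grip":-1}
  ]
}}

```text
clock: 1.78
ee_pos: [0.5537, -0.2661, 0.1851]
tcp_rot: [0.999, 0.039, -0.002, -0.001]
force: [-0.0, -0.0, -0.2]
opening: 0.0854
grasp_force: 0.0
```

Call:
{"method": "play_rows", "body": {
  "motion": [
    {"angular":[0,0,0],"offset":[0,0,0],"grip":0},
    {"angular":[0,0,0],"offset":[0,0,0],"grip":0},
    {"angular":[0,0,0],"offset":[0,0,0],"grip":0}
  ]
}}

```text
clock: 2.03
ee_pos: [0.5573, -0.2653, 0.19]
tcp_rot: [0.999, 0.04, 0.001, 0.001]
force: [1.0, -0.1, 0.4]
opening: 0.0522
grasp_force: 0.0
```

Call:
{"method": "play_rows", "body": {
  "motion": [
    {"angular":[0,0,0],"offset":[0,0,0],"grip":1},
    {"angular":[0,0,0],"offset":[0,0,0],"grip":1},
    {"angular":[0,0,0],"offset":[0,0,0],"grip":1},
    {"angular":[0,0,0],"offset":[0,0,0],"grip":1},
    {"angular":[0,0,0],"offset":[0,0,0],"grip":1}
  ]
}}

```text
clock: 2.45
ee_pos: [0.5577, -0.265, 0.1902]
tcp_rot: [0.999, 0.04, 0.001, 0.001]
force: [-0.1, -1.6, 7.2]
opening: 0.0432
grasp_force: 60.7
```

Call:
{"method": "play_rows", "body": {
  "motion": [
    {"angular":[0,0,0],"offset":[0,0,-0.8],"grip":1},
    {"angular":[0,0,0],"offset":[0,0,-1.5],"grip":1},
    {"angular":[0,0,0],"offset":[0,0,-2.0],"grip":1},
    {"angular":[0,0,0],"offset":[0,0,-2.0],"grip":1},
    {"angular":[0,0,0],"offset":[0,0,-2.0],"grip":1}
  ]
}}

```text
clock: 2.87
ee_pos: [0.5569, -0.2642, 0.2087]
tcp_rot: [0.999, 0.04, 0.0, 0.0]
force: [-0.4, 0.1, -1.5]
opening: 0.0433
grasp_force: 61.2
```

```bash
python3 - <<'E'
from h import *
s=ctrl.sense();print(s['ee_pos'],s['force'],s['opening'])
cv2.imwrite('pics/s1.png',cv2.resize(ctrl.grab_frame('side')[160:290,180:340],None,fx=4,fy=4,interpolation=2))
E
```

```text
[ 0.55694904 -0.26420555  0.20867516] [-0.44112182  0.06212812 -1.49921411] 0.043328010043656724
```

View pics/s1.png

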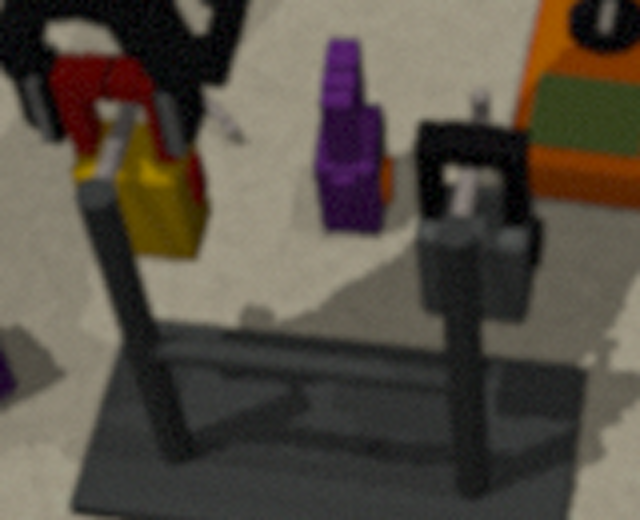

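The enlarged side view shows the yellow probe at (150,190) held level and clear of the bar at (115,140). The grey probe at (470,220) is undisturbed. The 1.5 N load is the probe's weight. I'll move it out now.

Call:
{"method": "play_rows", "body": {
  "motion": [
    {"angular":[0,0,0],"offset":[-1.2,0,0],"grip":1},
    {"angular":[0,0,0],"offset":[-2.4,0,0],"grip":1},
    {"angular":[0,0,0],"offset":[-3.6,0,0],"grip":1},
    {"angular":[0,0,0],"offset":[-5,0,0],"grip":1},
    {"angular":[0,0,0],"offset":[-6.5,0,0],"grip":1}
  ]
}}

```text
clock: 3.33
ee_pos: [0.4914, -0.2692, 0.2077]
tcp_rot: [0.999, 0.041, -0.0, -0.0]
force: [-0.5, 0.7, -2.2]
opening: 0.0432
grasp_force: 61.2
```

Call:
{"method": "play_rows", "body": {
  "motion": [
    {"angular":[0,0,0],"offset":[-1,0,-2],"grip":1},
    {"angular":[0,0,0],"offset":[-1,0,-5],"grip":1},
    {"angular":[0,0,0],"offset":[-1,0,-8],"grip":1},
    {"angular":[0,0,0],"offset":[-1,0,-11],"grip":1},
    {"angular":[0,0,0],"offset":[-1,0,-13],"grip":1}
  ]
}}

```text
clock: 3.75
ee_pos: [0.4823, -0.2705, 0.341]
tcp_rot: [0.999, 0.04, 0.001, 0.001]
force: [0.7, -0.2, -1.1]
opening: 0.043
grasp_force: 61.5
```

```bash
python3 - <<'E'
from h import *
s=ctrl.sense();print(s['clock'],s['ee_pos'],s['force'],s['opening'],R.from_quat(s['tcp_rot']).as_matrix().round(3),s['joint_positions'])
print(toolmove([.515,.105,.34]))
E
```

```text
3.75 [ 0.48232099 -0.27045283  0.34096282] [ 0.65617618 -0.21037016 -1.09344367] 0.04304351287345419 [[ 0.997  0.081  0.002]
 [ 0.081 -0.997 -0.001]
 [ 0.002  0.001 -1.   ]] [ 0.52058915  0.22277387 -0.11851695  1.62608823  0.02724465  1.2920261
 -1.09260138]
[  6.28217716 -37.16001308   0.06662803]
```

Call:
{"method": "play_rows", "body": {
  "motion": [
    {"angular":[0,0,0],"offset":[0.5,-3,0],"grip":1},
    {"angular":[0,0,0],"offset":[1,-7,0],"grip":1},
    {"angular":[0,0,0],"offset":[1.5,-11,0],"grip":1},
    {"angular":[0,0,0],"offset":[2,-15,0],"grip":1},
    {"angular":[0,0,0],"offset":[2.6,-19,0],"grip":1}
  ]
}}

```text
clock: 4.17
ee_pos: [0.492, -0.0771, 0.338]
tcp_rot: [0.999, 0.04, -0.0, 0.0]
force: [0.2, -0.3, -2.2]
opening: 0.0434
grasp_force: 61.6
```

Call:
{"method": "play_rows", "body": {
  "motion": [
    {"angular":[0,0,0.04],"offset":[0.6,-4,0],"grip":1},
    {"angular":[0,0,0.08],"offset":[1.2,-8,0],"grip":1},
    {"angular":[0,0,0.12],"offset":[1.8,-12,0],"grip":1},
    {"angular":[0,0,0.157],"offset":[2.3,-15.5,0],"grip":1},
    {"angular":[0,0,0.157],"offset":[2.6,-18,0],"grip":1}
  ]
}}

```text
clock: 4.58
ee_pos: [0.5033, 0.1067, 0.338]
tcp_rot: [0.999, -0.038, -0.0, -0.001]
force: [0.4, 0.3, -1.3]
opening: 0.043
grasp_force: 61.6
```

Call:
{"method": "play_rows", "body": {
  "motion": [
    {"angular":[0,0,0],"offset":[0,0,0],"grip":1},
    {"angular":[0,0,0],"offset":[0,0,0],"grip":1}
  ]
}}

```text
clock: 4.75
ee_pos: [0.5035, 0.1044, 0.3377]
tcp_rot: [0.999, -0.036, -0.001, -0.0]
force: [0.5, -0.5, -1.2]
opening: 0.0431
grasp_force: 61.7
```

```bash
python3 - <<'E'
from h import *
s=ctrl.sense();print(s['ee_pos'],R.from_quat(s['tcp_rot']).as_matrix().round(3),toolmove([.504,.109,.2]))
cv2.imwrite('pics/w2.png',ctrl.grab_frame('wrist'))
c=np.array([.5268,.1426,0]);r=R.from_euler('z',-.0755)
print(proj('wrist',r.apply([[-.065,-.105,.125],[-.065,.105,.125],[.065,-.105,.125],[-.06,-.1,.006],[-.06,.031,.11]])+c))
E
```

```text
[0.50354847 0.10440515 0.33774773] [[ 0.997 -0.072 -0.001]
 [-0.072 -0.997  0.   ]
 [-0.001 -0.    -1.   ]] [ 0.02630148 -0.46115462 13.77476572]
[[399.50758605 259.96818718]
 [152.15192803 260.04658264]
 [407.93637188  98.69909981]
 [377.23820993 221.04005066]
 [242.32138375 249.09770228]]
```

View pics/w2.png

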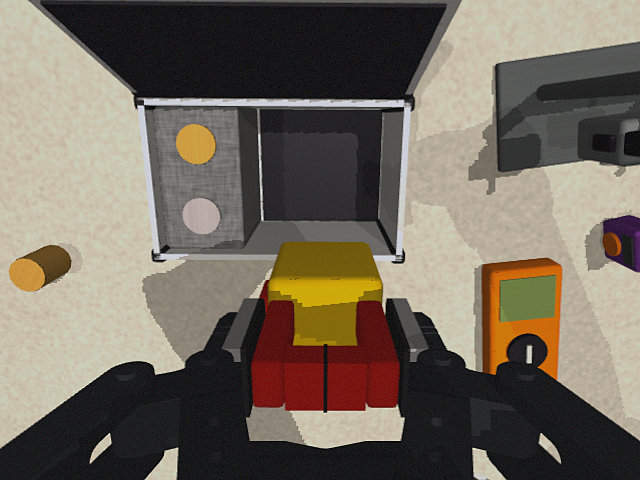

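The wrist view shows the probe held upright at (325,330). The case rim corners at (155,257), (400,257) and (411,102) are within about 2–3 px of the model, so I can descend.

Call:
{"method": "play_rows", "body": {
  "motion": [
    {"angular":[0,0,0],"offset":[0,-0.4,3.5],"grip":1},
    {"angular":[0,0,0],"offset":[0,-0.4,7],"grip":1},
    {"angular":[0,0,0],"offset":[0,-0.4,10],"grip":1},
    {"angular":[0,0,0],"offset":[0,-0.4,13],"grip":1},
    {"angular":[0,0,0],"offset":[0,-0.4,15],"grip":1}
  ]
}}

```text
clock: 5.22
ee_pos: [0.5032, 0.1042, 0.1854]
tcp_rot: [0.999, -0.039, -0.001, 0.001]
force: [-0.2, -0.2, -1.3]
opening: 0.0434
grasp_force: 61.9
```

Call:
{"method": "play_rows", "body": {
  "motion": [
    {"angular":[0,0,0],"offset":[0,0,2],"grip":1},
    {"angular":[0,0,0],"offset":[0,0,4],"grip":1},
    {"angular":[0,0,0],"offset":[0,0,6],"grip":1},
    {"angular":[0,0,0],"offset":[0,0,8],"grip":1},
    {"angular":[0,0,0],"offset":[0,0,8.5],"grip":1}
  ]
}}

```text
clock: 5.63
ee_pos: [0.5028, 0.1042, 0.1004]
tcp_rot: [0.999, -0.039, -0.002, 0.001]
force: [-0.5, 0.0, -2.8]
opening: 0.0435
grasp_force: 61.8
```

Call:
{"method": "play_rows", "body": {
  "motion": [
    {"angular":[0,0,0],"offset":[0,0,0.2],"grip":1},
    {"angular":[0,0,0],"offset":[0,0,0.4],"grip":1},
    {"angular":[0,0,0],"offset":[0,0,0.5],"grip":1},
    {"angular":[0,0,0],"offset":[0,0,0.5],"grip":1},
    {"angular":[0,0,0],"offset":[0,0,0.5],"grip":1}
  ]
}}

```text
clock: 6.05
ee_pos: [0.5049, 0.1067, 0.0992]
tcp_rot: [0.999, -0.038, 0.001, -0.0]
force: [-0.2, 0.2, -2.2]
opening: 0.0432
grasp_force: 61.8
```

Call:
{"method": "play_rows", "body": {
  "motion": [
    {"angular":[0,0,0],"offset":[0,0,0.4],"grip":1},
    {"angular":[0,0,0],"offset":[0,0,0.7],"grip":1},
    {"angular":[0,0,0],"offset":[0,0,0.9],"grip":1},
    {"angular":[0,0,0],"offset":[0,0,0.9],"grip":1},
    {"angular":[0,0,0],"offset":[0,0,0.9],"grip":1}
  ]
}}

```text
clock: 6.47
ee_pos: [0.5041, 0.1067, 0.089]
tcp_rot: [0.999, -0.038, -0.0, 0.0]
force: [0.3, 0.0, -2.3]
opening: 0.0429
grasp_force: 61.8
```

Call:
{"method": "play_rows", "body": {
  "motion": [
    {"angular":[0,0,0],"offset":[0,0,0.1],"grip":1},
    {"angular":[0,0,0],"offset":[0,0,0.2],"grip":1},
    {"angular":[0,0,0],"offset":[0,0,0.2],"grip":1}
  ]
}}

```text
clock: 6.72
ee_pos: [0.5043, 0.1067, 0.0871]
tcp_rot: [0.999, -0.038, -0.0, 0.0]
force: [0.2, 0.1, -1.9]
opening: 0.0429
grasp_force: 61.8
```

Call:
{"method": "play_rows", "body": {
  "motion": [
    {"angular":[0,0,0],"offset":[0,0,0.1],"grip":1},
    {"angular":[0,0,0],"offset":[0,0,0.15],"grip":1},
    {"angular":[0,0,0],"offset":[0,0,0.15],"grip":1}
  ]
}}

```text
clock: 6.97
ee_pos: [0.5043, 0.1067, 0.0857]
tcp_rot: [0.999, -0.038, -0.0, 0.0]
force: [0.4, 0.3, -0.7]
opening: 0.0434
grasp_force: 61.8
```

Call:
{"method": "play_rows", "body": {
  "motion": [
    {"angular":[0,0,0],"offset":[0,0,0.1],"grip":1},
    {"angular":[0,0,0],"offset":[0,0,0.15],"grip":1},
    {"angular":[0,0,0],"offset":[0,0,0.15],"grip":1}
  ]
}}

```text
clock: 7.22
ee_pos: [0.5043, 0.1067, 0.0842]
tcp_rot: [0.999, -0.038, -0.0, 0.0]
force: [-0.5, 0.8, -2.2]
opening: 0.0432
grasp_force: 61.8
```

Call:
{"method": "play_rows", "body": {
  "motion": [
    {"angular":[0,0,0],"offset":[0,0,0.1],"grip":1},
    {"angular":[0,0,0],"offset":[0,0,0.15],"grip":1},
    {"angular":[0,0,0],"offset":[0,0,0.15],"grip":1}
  ]
}}

```text
clock: 7.47
ee_pos: [0.5045, 0.1068, 0.0834]
tcp_rot: [0.999, -0.038, 0.0, 0.0]
force: [-1.8, -0.8, 5.8]
opening: 0.0432
grasp_force: 62.7
```

Call:
{"method": "play_rows", "body": {
  "motion": [
    {"angular":[0,0,0],"offset":[0,0,0.1],"grip":1},
    {"angular":[0,0,0],"offset":[0,0,0.1],"grip":1}
  ]
}}

```text
clock: 7.63
ee_pos: [0.5046, 0.1068, 0.0833]
tcp_rot: [0.999, -0.038, 0.0, 0.0]
force: [-4.3, -1.7, 16.4]
opening: 0.043
grasp_force: 64.0
```

The probe is on the floor. I'll back off the pressure, then open gently.

Call:
{"method": "play_rows", "body": {
  "motion": [
    {"angular":[0,0,0],"offset":[0,0,-0.12],"grip":1},
    {"angular":[0,0,0],"offset":[0,0,-0.12],"grip":1},
    {"angular":[0,0,0],"offset":[0,0,-0.12],"grip":0.3},
    {"angular":[0,0,0],"offset":[0,0,-0.12],"grip":0.1},
    {"angular":[0,0,0],"offset":[0,0,-0.12],"grip":0}
  ]
}}

```text
clock: 8.05
ee_pos: [0.5047, 0.1068, 0.0834]
tcp_rot: [0.999, -0.038, 0.0, -0.0]
force: [-0.6, -0.6, 5.9]
opening: 0.043
grasp_force: 62.7
```

Call:
{"method": "play_rows", "body": {
  "motion": [
    {"angular":[0,0,0],"offset":[0,0,0],"grip":-0.3},
    {"angular":[0,0,0],"offset":[0,0,0],"grip":-0.3},
    {"angular":[0,0,0],"offset":[0,0,0],"grip":-0.3}
  ]
}}

```text
clock: 8.3
ee_pos: [0.5043, 0.1067, 0.0828]
tcp_rot: [0.999, -0.038, -0.0, -0.0]
force: [0.5, -1.5, 0.1]
opening: 0.0558
grasp_force: 0.0
```

```bash
python3 - <<'E'
from h import *
s=ctrl.sense();print(s['clock'],s['ee_pos'],s['force'],s['opening'])
cv2.imwrite('pics/w3.png',ctrl.grab_frame('wrist'))
E
```

```text
8.3 [0.50430831 0.10668533 0.08278274] [ 0.48050261 -1.52740785  0.13355796] 0.055753229556695934
```

View pics/w3.png

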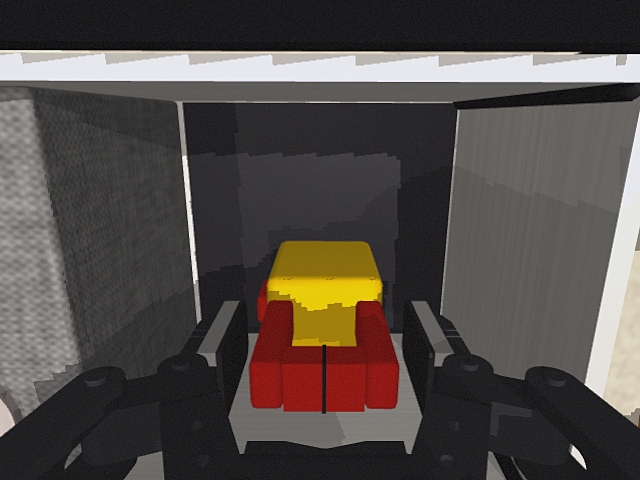

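The view shows the probe standing upright at (325,340) with a gap at both pads, at x≈245 and x≈405. I'll withdraw straight up.

Call:
{"method": "play_rows", "body": {
  "motion": [
    {"angular":[0,0,0],"offset":[0,0,-1],"grip":-0.3},
    {"angular":[0,0,0],"offset":[0,0,-3],"grip":-0.3},
    {"angular":[0,0,0],"offset":[0,0,-6],"grip":-0.3},
    {"angular":[0,0,0],"offset":[0,0,-10],"grip":-0.3},
    {"angular":[0,0,0],"offset":[0,0,-14],"grip":-0.3}
  ]
}}

```text
clock: 8.77
ee_pos: [0.5035, 0.1067, 0.2246]
tcp_rot: [0.999, -0.038, -0.001, -0.0]
force: [1.2, -0.8, 0.3]
opening: 0.0557
grasp_force: 0.0
```

Call:
{"method": "play_rows", "body": {
  "motion": [
    {"angular":[0,0,0],"offset":[0,0,-4],"grip":1},
    {"angular":[0,0,0],"offset":[0,0,-8],"grip":1},
    {"angular":[0,0,0],"offset":[0,0,-12],"grip":1},
    {"angular":[0,0,0],"offset":[0,0,-15],"grip":1},
    {"angular":[0,0,0],"offset":[0,0,-17],"grip":1}
  ]
}}

```text
clock: 9.18
ee_pos: [0.5045, 0.1071, 0.3977]
tcp_rot: [0.999, -0.038, 0.002, -0.001]
force: [0.4, 0.1, -1.1]
opening: -0.0
grasp_force: 0.0
```

```bash
python3 - <<'E'
from h import *
s=ctrl.sense();print(s['clock'],s['ee_pos'],s['force'],s['opening'],s['joint_positions'].round(2) if hasattr(s['joint_positions'],'round') else s['joint_positions'])
print(R.from_quat(s['tcp_rot']).as_matrix().round(3))
a=cv2.resize(ctrl.grab_frame('side')[170:350,350:570],None,fx=1.8,fy=1.8); b=cv2.resize(ctrl.grab_frame('wrist'),(432,324))
cv2.imwrite('pics/m.png',np.hstack([a[:324,:360],b]))
E
```

```text
9.1833 [0.5044929  0.10710023 0.39767075] [ 0.40848705  0.07974114 -1.09989301] -7.06205507823438e-06 [ 0.04  0.15 -0.39  1.6   0.06  1.4  -2.01]
[[ 0.997 -0.076  0.005]
 [-0.076 -0.997  0.001]
 [ 0.005 -0.001 -1.   ]]
```

View pics/m.png

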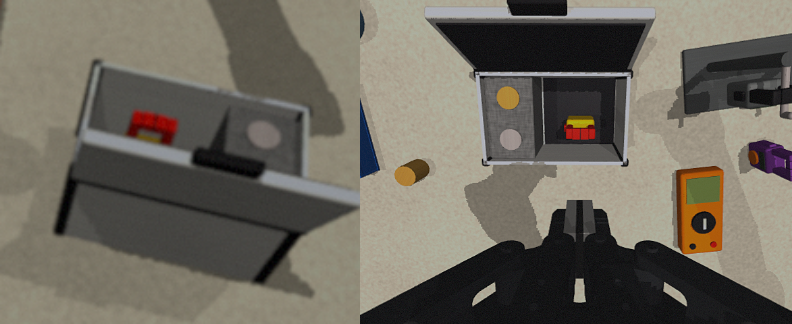

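The montage shows the probe standing upright in the bay at about (150,125) on the left and (580,127) on the right, with the fingers closed above it. Next I'll plan the lid push from its far side and check clearance to the large dark-edged object.

```bash
cat > lid.py <<'E'
from h import *
np.set_printoptions(precision=2,suppress=True)
r=R.from_euler('z',-.0755); c=np.array([.5268,.1426,0])
s=ctrl.sense(); p=r.inv().apply(s['ee_pos']-c)   # TCP in case frame
print('case TCP cm',p*100, s['clock'], s['force'])
def corner(th,rr=.115): return np.array([.065-rr*np.cos(th)+.012*np.sin(th),.1255+rr*np.sin(th)+.012*np.cos(th)])
def tcp(th): return corner(th)+[.011,.011]
E
python3 - <<'E'
from lid import *
print('box corner', tri([('scene',(437,296)),('side',(335,382))]),'bottle cap',tri([('scene',(396,294)),('side',(305,340))]))
for d in range(90,-1,-6): print(d,tcp(np.radians(d))*100)
E
```

```text
case TCP cm [-1.89 -3.68 39.76] 9.2833 [-0.85  0.42 -0.76]
box corner [ 0.8  -0.02  0.16] bottle cap [ 0.75 -0.07  0.16]
90 [ 8.8  25.15]
84 [ 7.59 25.21]
78 [ 6.38 25.15]
72 [ 5.19 24.96]
66 [ 4.02 24.64]
60 [ 2.89 24.21]
54 [ 1.81 23.66]
48 [ 0.8 23. ]
42 [-0.14 22.24]
36 [-1.   21.38]
30 [-1.76 20.44]
24 [-2.42 19.42]
18 [-2.97 18.34]
12 [-3.4  17.21]
6 [-3.71 16.05]
0 [-3.9  14.85]
```

Call:
{"method": "play_rows", "body": {
  "motion": [
    {"angular":[0,0,0],"offset":[3.5,-0.8,0],"grip":1},
    {"angular":[0,0,0],"offset":[7,-1.6,0],"grip":1},
    {"angular":[0,0,0],"offset":[10.5,-2.4,0],"grip":1},
    {"angular":[0,0,0],"offset":[14,-3.2,0],"grip":1},
    {"angular":[0,0,0],"offset":[17.5,-3.7,0],"grip":1}
  ]
}}

```text
clock: 9.7
ee_pos: [0.6826, 0.131, 0.3921]
tcp_rot: [0.999, -0.038, -0.001, -0.0]
force: [0.8, 0.2, 1.4]
opening: -0.0001
grasp_force: 0.0
```

Call:
{"method": "play_rows", "body": {
  "motion": [
    {"angular":[0,0,0],"offset":[0,0,0],"grip":1},
    {"angular":[0,0,0],"offset":[0,0,0],"grip":1},
    {"angular":[0,0,0],"offset":[0,0,3],"grip":1},
    {"angular":[0,0,0],"offset":[0,0,6],"grip":1},
    {"angular":[0,0,0],"offset":[0,0,9],"grip":1}
  ]
}}

```text
clock: 10.12
ee_pos: [0.6804, 0.1305, 0.3031]
tcp_rot: [0.999, -0.038, 0.001, -0.0]
force: [-0.1, -0.3, -0.1]
opening: -0.0003
grasp_force: 0.0
```

```bash
python3 - <<'E'
from lid import *
cv2.imwrite('pics/w5.png',ctrl.grab_frame('wrist'))
E
```

```text
case TCP cm [15.41 -0.05 30.31] 10.1167 [-0.13 -0.25 -0.1 ]
```

View pics/w5.png

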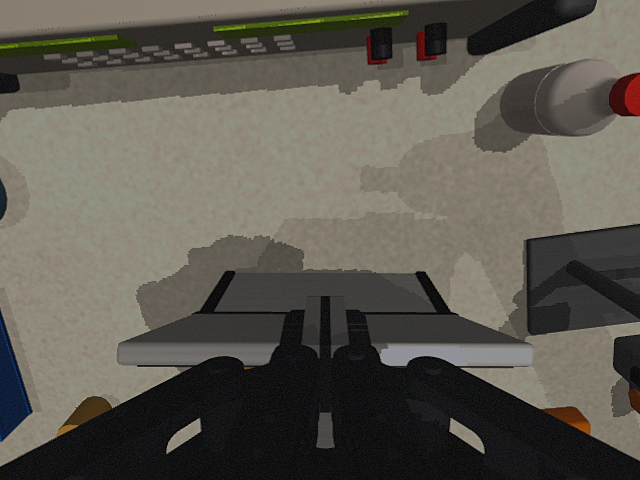

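The view shows the closed fingertips at (325,300), beyond the lid's free edge (v≈345), over its outer face side with nothing beneath. I'll lower to pushing height, then start pushing.

Call:
{"method": "play_rows", "body": {
  "motion": [
    {"angular":[0,0,0],"offset":[0,0,1.5],"grip":1},
    {"angular":[0,0,0],"offset":[0,0,3],"grip":1},
    {"angular":[0,0,0],"offset":[0,0,4.5],"grip":1},
    {"angular":[0,0,0],"offset":[0,0,5.2],"grip":1},
    {"angular":[0,0,0],"offset":[0,0,5.2],"grip":1}
  ]
}}

```text
clock: 10.58
ee_pos: [0.6804, 0.13, 0.2504]
tcp_rot: [0.999, -0.038, -0.001, 0.0]
force: [0.5, 0.1, 0.2]
opening: 0.0002
grasp_force: 0.0
```

Call:
{"method": "play_rows", "body": {
  "motion": [
    {"angular":[0,0,0],"offset":[-0.5,0,0],"grip":1},
    {"angular":[0,0,0],"offset":[-1,0,0],"grip":1},
    {"angular":[0,0,0],"offset":[-1.5,0,0],"grip":1},
    {"angular":[0,0,0],"offset":[-2,0,0],"grip":1},
    {"angular":[0,0,0],"offset":[-2.5,0,0],"grip":1}
  ]
}}

```text
clock: 11.0
ee_pos: [0.657, 0.1323, 0.2522]
tcp_rot: [0.999, -0.038, 0.001, -0.0]
force: [3.7, -0.3, 3.0]
opening: -0.0001
grasp_force: 1.9
```

Call:
{"method": "play_rows", "body": {
  "motion": [
    {"angular":[0,0,0],"offset":[-0.5,0,0],"grip":1},
    {"angular":[0,0,0],"offset":[-1,0,0],"grip":1},
    {"angular":[0,0,0],"offset":[-1.5,0,0],"grip":1},
    {"angular":[0,0,0],"offset":[-2,0,0],"grip":1},
    {"angular":[0,0,0],"offset":[-2.5,0,0],"grip":1}
  ]
}}

```text
clock: 11.42
ee_pos: [0.6313, 0.1341, 0.251]
tcp_rot: [0.999, -0.038, 0.0, 0.0]
force: [2.9, -0.3, 2.0]
opening: -0.0002
grasp_force: 1.4
```

```bash
python3 lid.py
```

```text
case TCP cm [10.48 -0.06 25.1 ] 11.4167 [ 2.87 -0.28  1.97]
```

Call:
{"method": "play_rows", "body": {
  "motion": [
    {"angular":[0,0,0],"offset":[-0.6,0,0],"grip":1},
    {"angular":[0,0,0],"offset":[-1.2,0,0],"grip":1},
    {"angular":[0,0,0],"offset":[-1.8,0,0],"grip":1},
    {"angular":[0,0,0],"offset":[-2.4,0,0],"grip":1},
    {"angular":[0,0,0],"offset":[-2.9,0,-0.05],"grip":1}
  ]
}}

```text
clock: 11.83
ee_pos: [0.602, 0.1363, 0.2513]
tcp_rot: [0.999, -0.038, -0.0, 0.0]
force: [3.5, 0.5, -0.7]
opening: 0.0001
grasp_force: 1.2
```

Call:
{"method": "play_rows", "body": {
  "motion": [
    {"angular":[0,0,0],"offset":[-0.6,0,0],"grip":1},
    {"angular":[0,0,0],"offset":[-1.2,0,0.05],"grip":1},
    {"angular":[0,0,0],"offset":[-1.8,0,0.15],"grip":1},
    {"angular":[0,0,0],"offset":[-2.4,0,0.25],"grip":1},
    {"angular":[0,0,0],"offset":[-3.0,0,0.4],"grip":1}
  ]
}}

```text
clock: 12.25
ee_pos: [0.5723, 0.1387, 0.2475]
tcp_rot: [0.999, -0.038, 0.0, -0.0]
force: [1.5, 1.3, 2.4]
opening: 0.0002
grasp_force: 1.2
```

Call:
{"method": "play_rows", "body": {
  "motion": [
    {"angular":[0,0,0],"offset":[-0.6,0,0.15],"grip":1},
    {"angular":[0,0,0],"offset":[-1.15,0,0.35],"grip":1},
    {"angular":[0,0,0],"offset":[-1.7,0,0.6],"grip":1},
    {"angular":[0,0,0],"offset":[-2.25,0,0.85],"grip":1},
    {"angular":[0,0,0],"offset":[-2.8,0,1.15],"grip":1}
  ]
}}

```text
clock: 12.67
ee_pos: [0.5444, 0.1408, 0.2357]
tcp_rot: [0.999, -0.038, -0.0, 0.0]
force: [0.9, 0.6, 2.1]
opening: -0.0002
grasp_force: 1.0
```

```bash
python3 lid.py
```

```text
case TCP cm [ 1.77 -0.05 23.57] 12.6667 [0.91 0.57 2.13]
```

Call:
{"method": "play_rows", "body": {
  "motion": [
    {"angular":[0,0,0],"offset":[-0.5,0,0.35],"grip":1},
    {"angular":[0,0,0],"offset":[-1.0,0,0.65],"grip":1},
    {"angular":[0,0,0],"offset":[-1.45,0,1.0],"grip":1},
    {"angular":[0,0,0],"offset":[-1.95,0,1.4],"grip":1},
    {"angular":[0,0,0],"offset":[-2.4,0,1.8],"grip":1}
  ]
}}

```text
clock: 13.08
ee_pos: [0.5205, 0.1425, 0.2174]
tcp_rot: [0.999, -0.038, -0.0, 0.0]
force: [1.5, 0.2, 1.0]
opening: -0.0003
grasp_force: 0.7
```

Call:
{"method": "play_rows", "body": {
  "motion": [
    {"angular":[0,0,0],"offset":[-0.4,0,0.45],"grip":1},
    {"angular":[0,0,0],"offset":[-0.8,0,0.9],"grip":1},
    {"angular":[0,0,0],"offset":[-1.15,0,1.4],"grip":1},
    {"angular":[0,0,0],"offset":[-1.5,0,1.9],"grip":1},
    {"angular":[0,0,0],"offset":[-1.8,0,2.4],"grip":1}
  ]
}}

```text
clock: 13.5
ee_pos: [0.5026, 0.1439, 0.1934]
tcp_rot: [0.999, -0.038, -0.0, 0.0]
force: [-0.4, -0.4, 1.4]
opening: 0.0003
grasp_force: 0.7
```

Call:
{"method": "play_rows", "body": {
  "motion": [
    {"angular":[0,0,0],"offset":[-0.3,0,0.5],"grip":1},
    {"angular":[0,0,0],"offset":[-0.55,0,1.0],"grip":1},
    {"angular":[0,0,0],"offset":[-0.75,0,1.6],"grip":1},
    {"angular":[0,0,0],"offset":[-0.95,0,2.1],"grip":1},
    {"angular":[0,0,0],"offset":[-1.1,0,2.6],"grip":1}
  ]
}}

```text
clock: 13.92
ee_pos: [0.492, 0.1447, 0.1673]
tcp_rot: [0.999, -0.038, -0.0, 0.0]
force: [-1.0, 0.1, 1.3]
opening: 0.0
grasp_force: 0.6
```

```bash
python3 lid.py
```

```text
case TCP cm [-3.49 -0.05 16.73] 13.9167 [-0.96  0.12  1.33]
```

Remaining: about 1.9 cm down, going slowly.

Call:
{"method": "play_rows", "body": {
  "motion": [
    {"angular":[0,0,0],"offset":[-0.1,0,0.3],"grip":1},
    {"angular":[0,0,0],"offset":[-0.15,0,0.6],"grip":1},
    {"angular":[0,0,0],"offset":[-0.2,0,0.9],"grip":1},
    {"angular":[0,0,0],"offset":[-0.25,0,1.15],"grip":1},
    {"angular":[0,0,0],"offset":[-0.3,0,1.4],"grip":1}
  ]
}}

```text
clock: 14.33
ee_pos: [0.4892, 0.1449, 0.1537]
tcp_rot: [0.999, -0.038, -0.0, 0.0]
force: [-1.3, -0.1, 0.7]
opening: 0.0003
grasp_force: 0.5
```

Call:
{"method": "play_rows", "body": {
  "motion": [
    {"angular":[0,0,0],"offset":[0,0,0.1],"grip":1},
    {"angular":[0,0,0],"offset":[0,0,0.2],"grip":1},
    {"angular":[0,0,0],"offset":[0,0,0.3],"grip":1},
    {"angular":[0,0,0],"offset":[0,0,0.4],"grip":1},
    {"angular":[0,0,0],"offset":[0,0,0.4],"grip":1}
  ]
}}

```text
clock: 14.75
ee_pos: [0.4892, 0.1449, 0.1499]
tcp_rot: [0.999, -0.038, 0.0, -0.0]
force: [-1.0, -0.6, 0.3]
opening: 0.0002
grasp_force: 0.0
```

Call:
{"method": "play_rows", "body": {
  "motion": [
    {"angular":[0,0,0],"offset":[0,0,0.07],"grip":1},
    {"angular":[0,0,0],"offset":[0,0,0.15],"grip":1},
    {"angular":[0,0,0],"offset":[0,0,0.15],"grip":1}
  ]
}}

```text
clock: 15.0
ee_pos: [0.4893, 0.145, 0.1486]
tcp_rot: [0.999, -0.038, 0.0, 0.0]
force: [-0.6, -0.6, 2.9]
opening: -0.0002
grasp_force: 1.2
```

Call:
{"method": "play_rows", "body": {
  "motion": [
    {"angular":[0,0,0],"offset":[0,0,0.05],"grip":1},
    {"angular":[0,0,0],"offset":[0,0,0.1],"grip":1},
    {"angular":[0,0,0],"offset":[0,0,0.1],"grip":1}
  ]
}}

```text
clock: 15.25
ee_pos: [0.4893, 0.145, 0.1485]
tcp_rot: [0.999, -0.038, 0.0, 0.0]
force: [-5.0, -1.0, 12.9]
opening: 0.0004
grasp_force: 6.3
```

The push is firm at exactly the shut height (0.1485 m, 13 N). I'll retreat and check.

Call:
{"method": "play_rows", "body": {
  "motion": [
    {"angular":[0,0,0],"offset":[0,0,-1],"grip":1},
    {"angular":[0,0,0],"offset":[0,0,-4],"grip":1},
    {"angular":[0,0,0],"offset":[0,0,-8],"grip":1},
    {"angular":[0,0,0],"offset":[0,0,-12],"grip":1},
    {"angular":[0,0,0],"offset":[0,0,-15],"grip":1}
  ]
}}

```text
clock: 15.67
ee_pos: [0.4896, 0.1453, 0.3011]
tcp_rot: [0.999, -0.038, 0.001, -0.001]
force: [1.7, -0.5, 0.4]
opening: -0.0002
grasp_force: 0.0
```

Call:
{"method": "play_rows", "body": {
  "motion": [
    {"angular":[0,0,0],"offset":[-3,0,-1],"grip":1},
    {"angular":[0,0,0],"offset":[-6,0,-2],"grip":1},
    {"angular":[0,0,0],"offset":[-8,0,-2],"grip":1},
    {"angular":[0,0,0],"offset":[-8,0,-2],"grip":1},
    {"angular":[0,0,0],"offset":[-8,0,-2],"grip":1}
  ]
}}

```text
clock: 16.08
ee_pos: [0.4091, 0.1511, 0.3183]
tcp_rot: [0.999, -0.038, 0.001, 0.0]
force: [0.4, -0.6, 0.6]
opening: -0.0002
grasp_force: 0.0
```

```bash
python3 - <<'E'
from h import *
cv2.imwrite('pics/f.png',cv2.resize(ctrl.grab_frame('side')[160:330,180:560],None,fx=2.1,fy=2.1,interpolation=2))
E
```

```text
(no output)
```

View pics/f.png

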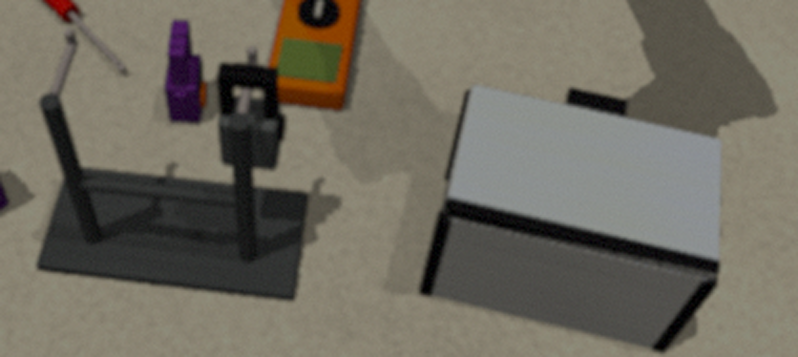

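The lid is flat shut with its tab at (597,100), the grey probe still hangs at (250,115), and the yellow probe's hook at (65,60) is empty.

```bash
python3 -c "
from plant import ctrl
print(ctrl.finish_job())"
```

```text
the job is handed in; nothing more can be done
None
```

I handed the job in at about 16 s: the yellow probe was standing upright in the empty bay before I lowered the lid, the lid is fully shut, and the grey probe still hangs on its hook.

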